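# Stack three mounted specimens and cover them with the upturned beaker

## Task

Build one neat stack of mounted metal specimens in the middle of the round whitish aluminium stand, on its blue mark: the green specimen at the bottom, the red one on it, the cream-coloured one on top, set down in that order and let go each time. Then put the clear beaker, which already stands upside down on the bench, over the stack as a dust cover, still upside down, with its rim resting flat on the stand inside the raised lip, without tipping it over on the way. Leave the two black specimens, the timer and the marker pen where they are.

Things in the scene. Friction and masses are not known exactly. Their poses are not given: they have to be found in the camera images.
- stand_seat (a point): Centre of the round whitish aluminium storage stand, on its flat upper land, 6 mm above the worktop; z up. The stand is a disc 88 mm across, fixed where it stands, with a blue printed mark 38 mm across in its middle. A raised lip runs round its edge: top 10 mm above the worktop (4 mm above the land), inner diameter 78 mm.
- green_mid (a point): Centre (half-way up) of the green mounted specimen, an upright plain cylinder 30 mm across and 23 mm high, about 35 g, loose; z up. Bottom of the stack.
- red_mid (a point): Centre of the dark red mounted specimen, an upright plain cylinder 30 mm across and 17 mm high, about 35 g, loose; z up. Middle of the stack.
- cream_mid (a point): Centre of the cream-coloured mounted specimen, an upright plain cylinder 26 mm across and 16 mm high, about 35 g, loose; z up. Top of the stack.
- beaker_mid (a point): Centre (half-way up) of the clear glass beaker, which stands upside down: 70 mm high, its flat closed base uppermost (35 mm above this point), open rim at the bottom, 54 mm across over the rim; its wall is straight, 50 mm across outside, from the base down to 7 mm above the rim. About 60 g, loose. Its z axis points DOWN, from the base to the rim. Inside it is about 44 mm wide and 66 mm deep, so it passes over the 56 mm high stack with about 7 mm to spare all round.
- black_a_mid (a point): Bystander: centre of a black mounted specimen with a square metal section, cylinder 30 mm across, 21 mm high. Leave it.
- black_b_mid (a point): Bystander: centre of a black mounted specimen with a round metal section, cylinder 30 mm across, 18 mm high. Leave it.
- timer_mid (a point): Bystander: centre of a white square timer, 64 x 64 x 18 mm, lying flat. Leave it.
- marker_mid (a point): Bystander: centre of a white marker pen with a black cap, 136 mm long, 18 mm thick, lying behind the work, its length roughly along the world's y. Leave it.
Not all that is in view belongs to the job. What is shaped like the part that bears green_mid but orange is not meant. What is shaped like the part that bears beaker_mid but turquoise is not meant.

How it is judged:
By the outcome, as a careful person would: the job done as asked, in the order asked, and still so for the second after the job is handed in, with the robot touching nothing.
It also fails if it takes over 112 s, if anything falls off the work surface, if the arm or the gripper's body presses on something with over 40 N, if the wrist force passes 120 N, or if a joint passes its speed limit or range.

## Robot

A 6-joint arm with a two-finger parallel gripper is mounted at the origin on a cart in front of the work surface, level with it; the furniture and walls round the work are solid. World frame = base frame: x ahead of the robot, y to its left, z up, the work surface at z = 0. Lengths are in m, angles in rad, forces in N, time in s.
With the tool pointing down it reaches from about 0.325 to 0.775 m from the base axis. Payload 9.3 kg.
Tool frame: the origin (TCP) lies midway between the tips of the shut fingers; the grasp point (between the pads) lies 19 mm behind it; x points along the fingers, y is the direction in which the jaws open and shut, and the axes are right-handed (so a half turn about x gives the same grasp; the last joint's range is limited). The gripper opens to 85 mm and grips with 20 to 120 N. Pads are 22 mm wide; open, the fingers measure 114 mm over their backs; the gripper's body (76 mm by 85 mm) begins 54 mm behind the grasp point. The pads swing forward as they close: fully open they stand 13 mm farther back than shut.
Start: joints at [-1.312, 0.259, 0.021, 1.334, 0, 1.418], TCP at [0.22, -0.504, 0.231] pointing down, gripper open.
Joint ranges: [-3.04, 3.04], [-0.91, 1.82], [-1.04, 1.36], [-1.92, 1.95], [-1.52, 1.45], [-3.14, 3.14]. Speed limits (rad/s): [2.22, 2.22, 2.79, 3.14, 3.14, 3.14].

## Interface

Orientations are given as a rotation vector (axis times angle).
In Python, from station import readout, grab_frame, calibration, workorder, models gives the robot as it stands. The module is installed in compiled form; this text tells all that it offers.
- The arm moves only by the shell command python3 -m pendant 'ROWS' [FORCE]. ROWS is JSON, a list that holds one entry, the list of rows, each a list of 5 numbers: the finger opening in cm, from 0 to 8.54, then the shift along the tool's x, y, z in cm, then the turn about the tool's x in rad. A call has 1 to 20 rows; each row shifts and turns the pose as measured when the row begins, along the tool's axes as they then stand; what a row does not reach is not made up. A row lasts 1/10 s, in which the tool goes at most 50 mm and 8.59 degrees, less where a joint would pass 70% of its speed; a pose out of reach is approached as far as the arm can. A call is refused whole if a number of a shift passes 5 or a number of a turn 0.15, either way. A call with a gripper value outside its range is refused whole. The fingers move at their own pace and stop on an object; FORCE is the grip in N (left out, the last holds). Time passes only in rows, so rows that do not move let the fingers close. It gives the time, the measured TCP pose, the force and the opening at its end, in the units of the state.
- readout.sense(): the state, without advancing time (a new reading comes with each control period).
- grab_frame(name): name is "scene" or "top" or "wrist"; returns (picture, depth): 420x560x3 uint8, red, green, blue; 420x560 float32, m along the optical axis (not along the pixel's ray), 0 where there is no reading.
- calibration(name): a dict with "intrinsics" (3x3 intrinsics, pixels), "distortion" ([k1, k2, p1, p2, k3] as OpenCV has them; the pictures are not rectified), "T" (4x4, takes a point from camera to world coordinates); the wrist camera has in their place "hand_eye" (4x4, takes a point from camera to tool coordinates, whose origin is the TCP and whose axes are the tool frame's). Camera axes: x right, y down, z forward; pixel columns grow to the right and rows downward; lengths in m; the calibration is good to about 2 mm. A picture is of the moment at which its call begins: read the wrist's pose just before it. calibration takes no time and is no camera call.
- workorder.sign_off(): hands the job in, once; it reports no verdict.
Trained networks look in the newest picture that a camera, given by its name, has taken for a name from the list of things; names that differ only in an ending like _2 or _b are one class to them, and where a whole thing is asked for, a point or a joint stands for the part that bears it (a point fixed in the world has none). Each returns a list of dicts, best first, with "conf" (0 to 1); they miss things now and then, are a little off and sometimes report something else, mostly with a low value. They report only what shows in the picture. A call takes as long as a camera call. They do not tell look-alikes from the thing itself.
- models.regions_of(thing, camera): "pixels" (420x560 bool, what is visible of it) and "centre" ([row, column] in pixels, amid what is visible of it).
- models.landmark_of(thing, camera): "centre" ([row, column] in pixels: a listed point, or the origin of a listed thing).
The state is a dict: "time_s": time; "qpos": joint angles; "qd": joint speeds; "joint_torque": joint torques, N m; "eef_pos": TCP position; "tool_rot": TCP orientation; "contact_force": force on the tool from outside, world axes, zero at the start; "ft_torque": the same for the moment, N m; "opening": opening from 0.0 (shut) to 1.0 (fully open).
Only numpy, scipy, OpenCV 4.12 (cv2) and the standard library are available. Lean on these libraries where they do the work, as an engineer would, in place of code of your own. Each camera call takes 0.05 s, during which the arm holds its last target.

## Working session

There is one attempt and no reset: what is moved stays moved. The work goes in short steps, Python scripts to look and compute and a shell command to move; the robot and the scene stay as the last step left them, time stands still between calls to the robot, and variables do not carry over. Pictures are saved under pics/ and viewed, and the job is handed in when it is done.

```bash
mkdir -p pics; ls; python3 - <<'E'
from station import readout, grab_frame, calibration
import cv2, numpy as np
print(readout.sense())
for n in("scene","top","wrist"):
    p,d=grab_frame(n); cv2.imwrite(f"pics/{n}0.png",p[:,:,::-1]); np.save(f"/tmp/{n}_d.npy",d)
    c=calibration(n); print(n,{k:np.round(v,4).tolist() for k,v in c.items()})
E
```

```text
pics
{'time_s': 0.0, 'qpos': array([-1.31161584e+00,  2.59180984e-01,  2.07583364e-02,  1.33372485e+00,
        3.47805048e-06,  1.41821515e+00]), 'qd': array([ 0.00071358, -0.00082366,  0.00078378,  0.0005624 ,  0.00063723,
        0.00245408]), 'joint_torque': array([ 5.18580000e-04, -5.55640376e+01,  3.44528031e+01,  1.38018330e-02,
       -4.16325679e-05,  1.19720315e-05]), 'eef_pos': array([ 0.22005365, -0.50374054,  0.23067092]), 'tool_rot': array([ 1.99512573,  0.41805167, -1.99526537]), 'contact_force': array([ 0.00925618, -0.13445876, -0.22051083]), 'ft_torque': array([0.02115792, 0.01581197, 0.00593758]), 'opening': 1.0009694802019033}
scene {'intrinsics': [[414.0621, 0.0, 277.9452], [0.0, 414.0621, 207.9348], [0.0, 0.0, 1.0]], 'distortion': [-0.1044, 0.0, 0.0, 0.0, 0.0], 'T': [[0.8775, -0.3643, 0.312, 0.3079], [-0.4797, -0.668, 0.569, -0.4865], [0.0012, -0.6489, -0.7608, 0.7088], [0.0, 0.0, 0.0, 1.0]]}
top {'intrinsics': [[495.3619, 0.0, 278.412], [0.0, 495.3619, 211.6923], [0.0, 0.0, 1.0]], 'distortion': [0.0121, 0.0, 0.0, 0.0, 0.0], 'T': [[0.0292, -0.9914, 0.1273, 0.4183], [-0.9995, -0.0299, -0.0038, -0.0046], [0.0076, -0.1271, -0.9919, 1.1219], [0.0, 0.0, 0.0, 1.0]]}
wrist {'intrinsics': [[333.4466, 0.0, 276.9075], [0.0, 333.4466, 211.2388], [0.0, 0.0, 1.0]], 'distortion': [-0.0045, 0.0, 0.0, 0.0, 0.0], 'hand_eye': [[-0.0008, -0.2801, 0.96, -0.1429], [1.0, 0.0, 0.0009, 0.0007], [-0.0003, 0.96, 0.2801, -0.0708], [0.0, 0.0, 0.0, 1.0]]}
```

View pics/top0.png

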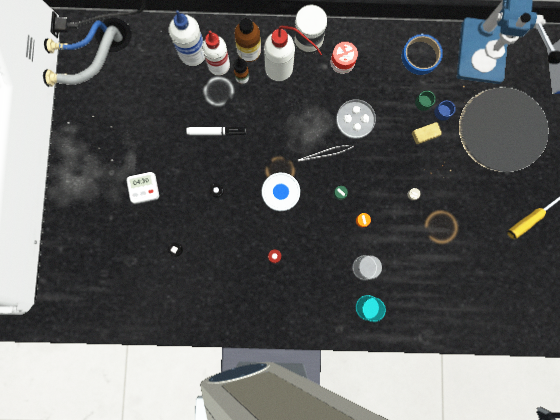

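View pics/scene0.png

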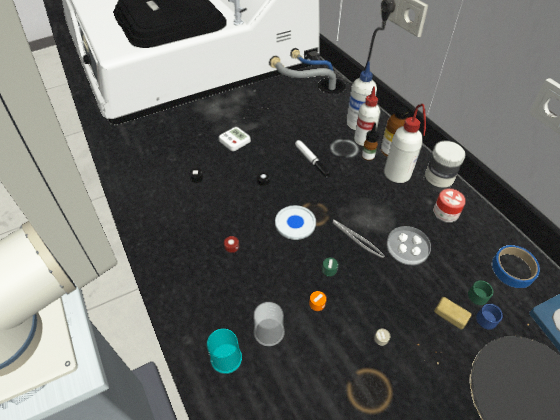

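```bash
cat > h.py <<'E'
from station import readout, grab_frame, calibration, models
import cv2, numpy as np
from scipy.spatial.transform import Rotation as R
def cam_T(n,s=None):
    c=calibration(n)
    if n!="wrist": return c,np.array(c["T"])
    s=s or readout.sense()
    T=np.eye(4);T[:3,:3]=R.from_rotvec(s["tool_rot"]).as_matrix();T[:3,3]=s["eef_pos"]
    return c,T@np.array(c["hand_eye"])
def ray(c,T,rc):
    K=np.array(c["intrinsics"],float);D=np.array(c["distortion"],float)
    uv=cv2.undistortPoints(np.array([[[rc[1],rc[0]]]],float),K,D)[0,0]
    return T[:3,3],T[:3,:3]@np.array([uv[0],uv[1],1.])
def at_z(c,T,rc,z):
    o,d=ray(c,T,rc); return o+d*(z-o[2])/d[2]
def cloud(c,T,d,mask):
    K=np.array(c["intrinsics"],float);D=np.array(c["distortion"],float)
    r,cc=np.nonzero(mask&(d>0))
    uv=cv2.undistortPoints(np.stack([cc,r],1)[:,None].astype(float),K,D)[:,0]
    z=d[r,cc]; P=np.c_[uv*z[:,None],z]
    return P@T[:3,:3].T+T[:3,3],(r,cc)
def pose():
    s=readout.sense();M=R.from_rotvec(s["tool_rot"]).as_matrix()
    return s,M
E
python3 - <<'E'
from h import *
H=dict(stand_seat=.006,green_mid=.0115,red_mid=.0085,cream_mid=.008,beaker_mid=.035,black_a_mid=.0105,timer_mid=.009,marker_mid=.009)
np.set_printoptions(precision=4,suppress=True)
for cam in("top","scene"):
    p,d=grab_frame(cam)
    c,T=cam_T(cam)
    for n,z in H.items():
        for o in models.landmark_of(n,cam)[:5]:
            if o["conf"]>.2: print(cam,n,round(o["conf"],2),np.round(o["centre"],1),at_z(c,T,o["centre"],z))
s,M=pose();print(s["time_s"],M)
E
```

```text
top stand_seat 0.58 [189.8 280. ] [ 0.612 -0.011  0.006]
top green_mid 0.6 [193.3 340.4] [ 0.6072 -0.1484  0.0115]
top red_mid 0.46 [256.6 275. ] [ 0.4596 -0.0042  0.0085]
top cream_mid 0.71 [184.3 142.7] [0.6148 0.3018 0.008 ]
top cream_mid 0.51 [193.5 414.3] [ 0.6124 -0.3174  0.008 ]
top beaker_mid 0.79 [306.1 370.6] [ 0.3582 -0.2139  0.035 ]
top beaker_mid 0.67 [266.6 368.4] [ 0.4429 -0.2086  0.035 ]
top black_a_mid 0.71 [250.  179.5] [0.468  0.2096 0.0105]
top timer_mid 0.7 [185.8 144.4] [0.6113 0.2974 0.009 ]
top timer_mid 0.44 [255.  271.5] [0.4629 0.0038 0.009 ]
top marker_mid 0.88 [127.3 216.7] [0.7535 0.1395 0.009 ]
scene stand_seat 0.94 [221.7 296.7] [ 0.613  -0.0148  0.006 ]
scene green_mid 0.76 [303.6 318.4] [ 0.5477 -0.2062  0.0115]
scene green_mid 0.75 [266.1 328.9] [ 0.6098 -0.1464  0.0115]
scene red_mid 0.61 [266.3 331.6] [ 0.6156 -0.148   0.0085]
scene red_mid 0.6 [244.3 233.2] [ 0.4662 -0.0053  0.0085]
scene cream_mid 0.46 [338.1 381.4] [ 0.6109 -0.3176  0.008 ]
scene beaker_mid 0.95 [347.2 226. ] [ 0.3601 -0.2106  0.035 ]
scene beaker_mid 0.77 [322.9 268. ] [ 0.4428 -0.2051  0.035 ]
scene black_a_mid 0.48 [338.8 380. ] [ 0.6068 -0.318   0.0105]
scene black_a_mid 0.47 [175.1 196. ] [0.4718 0.2199 0.0105]
scene timer_mid 0.71 [136.2 235.9] [0.6166 0.3063 0.009 ]
scene marker_mid 0.54 [156.1 312.2] [0.7514 0.145  0.009 ]
1.05 [[ 0.      0.4003 -0.9164]
 [ 0.     -0.9164 -0.4003]
 [-1.     -0.     -0.    ]]
```

The top view shows the stand at about (row 191, col 281), green (192,341), red (256,275), cream (194,414), the clear beaker (267,368), and the decoys: orange (220,364) and turquoise (309,370). Next I refine these positions.

```bash
cat > meas.py <<'E'
from h import *
np.set_printoptions(precision=4,suppress=True)
# top-face centre by colour blob near a guess, at known top-face height
def blob(cam,p,c,T,guess,z,sel,r=0.03):
    K=np.array(c["intrinsics"],float);D=np.array(c["distortion"],float)
    v,u=np.mgrid[0:420,0:560]
    uv=cv2.undistortPoints(np.stack([u.ravel(),v.ravel()],1)[:,None].astype(float),K,D)[:,0]
    d=np.c_[uv,np.ones(len(uv))]@T[:3,:3].T
    P=T[:3,3]+d*((z-T[2,3])/d[:,2])[:,None]
    near=(np.hypot(P[:,0]-guess[0],P[:,1]-guess[1])<r).reshape(420,560)
    hsv=cv2.cvtColor(p,cv2.COLOR_RGB2HSV).astype(int)
    m=(sel(hsv)&near).astype(np.uint8)
    n,l,st,_=cv2.connectedComponentsWithStats(m,connectivity=8)
    if n<2: return None
    k=1+np.argmax(st[1:,4]); pts=cv2.findNonZero((l==k).astype(np.uint8))
    h=cv2.convexHull(pts); hm=np.zeros((420,560),np.uint8); cv2.fillConvexPoly(hm,h,1)
    Q=P.reshape(420,560,3)[hm>0][:,:2]
    lo,hi=Q.min(0),Q.max(0)
    return Q.mean(0),hi-lo,len(Q)
H_=lambda a,b,s=90,v=40:(lambda h:(h[...,0]>=a)&(h[...,0]<=b)&(h[...,1]>s)&(h[...,2]>v))
SEL=dict(blue=H_(98,125,130,90),green=H_(60,90,70,30),red=lambda h:((h[...,0]<8)|(h[...,0]>170))&(h[...,1]>110)&(h[...,2]>50),
 cream=lambda h:(h[...,2]>140),white=lambda h:(h[...,2]>110),clear=lambda h:(h[...,2]>70))
E
python3 - <<'E'
from meas import *
for cam in("top","scene"):
    p,d=grab_frame(cam);c,T=cam_T(cam)
    for n,g,z,r in(("blue",(.613,-.012),.006,.03),("white",(.613,-.012),.01,.055),("green",(.609,-.147),.023,.025),("red",(.463,-.005),.017,.025),("cream",(.612,-.317),.016,.025),("clear",(.443,-.207),.07,.045)):
        print(cam,n,blob(cam,p,c,T,g,z,SEL[n],r))
    cv2.imwrite(f"pics/{cam}_crop.png",cv2.resize(p[160:330,220:440] if cam=="top" else p[190:370,190:410],None,fx=3.4,fy=3.4,interpolation=cv2.INTER_CUBIC)[:,:,::-1])
    for zt,g in((.023,(.609,-.147)),(.017,(.463,-.005)),(.016,(.612,-.317)),(.07,(.443,-.207))):
        P,_=cloud(c,T,d,d>0); k=(np.hypot(P[:,0]-g[0],P[:,1]-g[1])<.035)&(abs(P[:,2]-zt)<.004)
        print("  depth",zt,k.sum(),P[k].mean(0),np.ptp(P[k],axis=0) if k.any() else 0)
E
```

```text
top blue (array([ 0.6088, -0.0123]), array([0.035 , 0.0346]), 202)
top white (array([ 0.613, -0.012]), array([0.0958, 0.087 ]), 1370)
top green (array([ 0.6083, -0.1468]), array([0.0301, 0.0294]), 166)
top red (array([ 0.4613, -0.0026]), array([0.0292, 0.0292]), 157)
top cream (array([ 0.6114, -0.3148]), array([0.0254, 0.0227]), 106)
top clear (array([ 0.4413, -0.1985]), array([0.0512, 0.0614]), 629)
  depth 0.023 129 [ 0.6089 -0.1478  0.0231] [0.0278 0.0295 0.007 ]
  depth 0.017 139 [ 0.462  -0.0029  0.0173] [0.0289 0.0291 0.0073]
  depth 0.016 99 [ 0.6117 -0.3142  0.0162] [0.0239 0.0241 0.0077]
  depth 0.07 426 [ 0.4422 -0.205   0.0701] [0.0488 0.0492 0.0079]
scene blue (array([ 0.6105, -0.0124]), array([0.0361, 0.0358]), 173)
scene white (array([ 0.6083, -0.016 ]), array([0.0895, 0.0939]), 1142)
scene green (array([ 0.6073, -0.1523]), array([0.0361, 0.0385]), 229)
scene red (array([ 0.4612, -0.008 ]), array([0.0339, 0.0415]), 219)
scene cream (array([ 0.6111, -0.3177]), array([0.028 , 0.0279]), 183)
scene clear (array([ 0.4379, -0.2179]), array([0.0631, 0.0706]), 1079)
  depth 0.023 170 [ 0.6087 -0.1487  0.0238] [0.0293 0.0299 0.0074]
  depth 0.017 156 [ 0.463  -0.0046  0.0178] [0.0296 0.0299 0.0077]
  depth 0.016 161 [ 0.6117 -0.3163  0.0168] [0.0257 0.0241 0.0077]
  depth 0.07 619 [ 0.4422 -0.2074  0.0703] [0.0479 0.0485 0.0073]
```

```bash
python3 -m pendant '[[[5,0,0,0,0.14],[5,0,0,0,0.14],[5,0,0,0,0.132]]]' 30
```

```text
time_s: 1.45
eef_pos: [0.2201, -0.504, 0.2313]
tool_rot: [-2.215, 0.014, 2.215]
contact_force: [0.1, 0.2, -0.9]
opening: 0.587
```

```bash
python3 -m pendant '[[[5,0,-3.2,-3.5,0],[5,0,-3.2,-3.5,0],[5,0,-3.2,-3.5,0],[5,0,-3.2,-3.5,0],[5,0,-3.2,-3.5,0],[5,0,-3.2,-3.5,0],[5,0,-3.2,-3.5,0],[5,0,-3.2,-3.5,0],[5,0,-3.2,-3.5,0],[5,0,-3.2,-3.5,0],[5,0,0,0,0],[5,0,0,0,0]]]'; cat > st.py <<'E'
import sys
from h import *
np.set_printoptions(precision=4,suppress=True)
s,M=pose(); g=np.array([float(a) for a in sys.argv[1:4]])
print("t",s["time_s"],"pos",s["eef_pos"],"open",round(s["opening"],3),"F",s["contact_force"])
print("axes y",M[:,1],"z",M[:,2],"tilt x",M[:,0], "turn to y=-Y", np.arctan2(-M[0,1],-M[1,1]) )
print("rows shift cm (x,y,z):",M.T@(g-s["eef_pos"])*100)
E
python3 st.py .609 -.148 .05
```

```text
time_s: 2.65
eef_pos: [0.5894, -0.1795, 0.2298]
tool_rot: [-2.212, 0.026, 2.21]
contact_force: [0.5, -0.3, -0.6]
opening: 0.588
t 2.65 pos [ 0.5894 -0.1795  0.2298] open 0.588 F [ 0.4647 -0.3179 -0.5574]
axes y [-0.0222 -0.9998  0.0014] z [-0.9998  0.0222 -0.001 ] tilt x [ 0.001  -0.0014 -1.    ] turn to y=-Y 0.022189958601572066
rows shift cm (x,y,z): [17.9759 -3.2169 -1.8677]
```

```bash
python3 -m pendant '[[[5,1.5,-1.6,-0.9,-0.022],[5,1.5,-1.6,-0.9,0],[5,4,0,0,0],[5,0,0,0,0],[5,0,0,0,0]]]'; python3 st.py .609 -.148 .05
python3 - <<'E'
from meas import *
s=readout.sense();p,d=grab_frame("wrist");c,T=cam_T("wrist",s)
cv2.imwrite("pics/w1.png",p[:,:,::-1])
P,_=cloud(c,T,d,d>0)
for n,zt,g in(("green",.023,(.609,-.148)),("cream",.016,(.6116,-.315)),("red",.017,(.463,-.004))):
    k=(np.hypot(P[:,0]-g[0],P[:,1]-g[1])<.025)&(abs(P[:,2]-zt)<.004)
    print(n,blob("wrist",p,c,T,g,zt,SEL[n],.025),k.sum(),P[k].mean(0) if k.any() else 0)
print(blob("wrist",p,c,T,(.61,-.012),.006,SEL["blue"],.03))
E
```

```text
time_s: 3.15
eef_pos: [0.606, -0.1512, 0.1603]
tool_rot: [-2.224, 0.008, 2.218]
contact_force: [-0.0, -0.4, -0.1]
opening: 0.588
t 3.15 pos [ 0.606  -0.1512  0.1603] open 0.588 F [-0.0349 -0.3575 -0.0875]
axes y [-0.0044 -1.      0.0031] z [-1.      0.0044 -0.0027] tilt x [ 0.0027 -0.0031 -1.    ] turn to y=-Y 0.0044375414412366225
rows shift cm (x,y,z): [11.0273 -0.3593 -0.2651]
green (array([ 0.6113, -0.1493]), array([0.0327, 0.0295]), 1074) 931 [ 0.61   -0.1489  0.0233]
cream (array([ 0.614 , -0.3138]), array([0.0271, 0.033 ]), 886) 689 [ 0.6127 -0.3156  0.0162]
red None 0 0
(array([ 0.6095, -0.0138]), array([0.0365, 0.0363]), 1256)
```

View pics/w1.png

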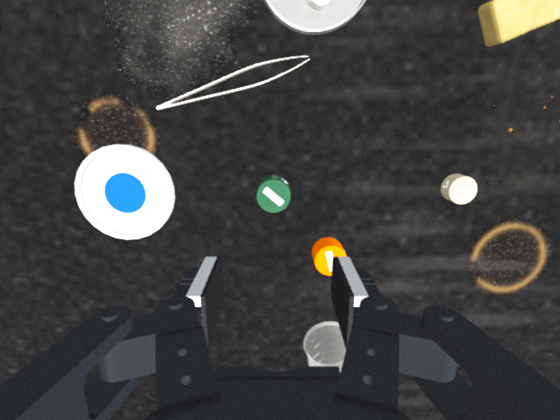

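The wrist view agrees to within about 1 mm: green at (195,273), the blue mark at (193,125), cream at (189,460). Going down on green.

```bash
python3 -m pendant '[[[5,4,-0.3,-0.3,0],[5,3,0,0,0],[5,3,0,0,0],[5,2,0,0,0],[5,0,0,0,0]]]'; python3 st.py .6095 -.1485 .003
```

```text
time_s: 3.7
eef_pos: [0.6138, -0.155, 0.0478]
tool_rot: [-2.24, 0.021, 2.202]
contact_force: [0.2, 0.3, 0.2]
opening: 0.587
t 3.7 pos [ 0.6138 -0.155   0.0478] open 0.587 F [0.1794 0.317  0.1855]
axes y [-0.0102 -0.9999  0.0091] z [-0.9998  0.01   -0.0172] tilt x [ 0.0171 -0.0093 -0.9998] turn to y=-Y 0.0101684324019296
rows shift cm (x,y,z): [ 4.4689 -0.6898  0.5124]
```

```bash
python3 -m pendant '[[[5,0,0,0,0]]]' >/dev/null; python3 st.py .6095 -.1485 .003;  python3 -m pendant '[[[5,1,-0.6,0.5,0],[5,0,0,0,0]]]'; python3 st.py .6095 -.1485 .003
```

```text
t 3.8 pos [ 0.6144 -0.1559  0.0496] open 0.585 F [0.9995 0.2598 0.8381]
axes y [-0.011  -0.9999  0.0097] z [-0.9998  0.0108 -0.0188] tilt x [ 0.0187 -0.0099 -0.9998] turn to y=-Y 0.010954326781403971
rows shift cm (x,y,z): [ 4.6459 -0.7811  0.5881]
time_s: 4.0
eef_pos: [0.6108, -0.1507, 0.0422]
tool_rot: [-2.247, 0.026, 2.195]
contact_force: [-0.4, 0.2, 0.6]
opening: 0.583
t 4.0 pos [ 0.6108 -0.1507  0.0422] open 0.583 F [-0.426   0.1863  0.5904]
axes y [-0.0119 -0.9999  0.0114] z [-0.9997  0.0116 -0.0232] tilt x [ 0.0231 -0.0117 -0.9997] turn to y=-Y 0.011909467920839986
rows shift cm (x,y,z): [ 3.9151 -0.2656  0.2249]
```

```bash
for i in 1; do python3 -m pendant '[[[5,0,0,0,0],[5,0,0,0,0],[5,0,0,0,0]]]' >/dev/null; python3 st.py .6095 -.1485 .003;  done;  python3 -m pendant '[[[5,1.2,0,0,-0.01],[5,1.2,-0.1,0.1,0]]]'>/dev/null; python3 st.py .6095 -.1485 .003
```

```text
t 4.3 pos [ 0.6117 -0.1508  0.0445] open 0.585 F [-0.2248 -0.0843 -0.8297]
axes y [-0.0115 -0.9999  0.0126] z [-0.9996  0.0112 -0.0263] tilt x [ 0.0261 -0.0129 -0.9996] turn to y=-Y 0.011488303778094797
rows shift cm (x,y,z): [ 4.1391 -0.2784  0.328 ]
t 4.5 pos [ 0.6126 -0.1506  0.021 ] open 0.584 F [-0.5023 -0.2608 -0.0222]
axes y [-0.0006 -0.9999  0.0143] z [-0.9996  0.0001 -0.0298] tilt x [ 0.0298 -0.0143 -0.9995] turn to y=-Y 0.0005538802564425373
rows shift cm (x,y,z): [ 1.7865 -0.2339  0.3652]
```

```bash
python3 -m pendant '[[[5,1.0,-0.2,0.35,0],[5,0.7,0,0,0]]]'>/dev/null; python3 st.py .6095 -.1485 .003
```

```text
t 4.7 pos [ 0.6083 -0.1482  0.0006] open 0.582 F [ 0.0499  0.4802 -0.3532]
axes y [-0.0004 -0.9999  0.0133] z [-0.9996  0.     -0.0271] tilt x [ 0.0271 -0.0133 -0.9995] turn to y=-Y 0.00040778334994277224
rows shift cm (x,y,z): [-0.24    0.0344 -0.1279]
```

```bash
python3 -m pendant '[[[2,-0.25,0,0,0],[2,0,0,0,0],[2,0,0,0,0],[2,0,0,0,0]]]' 35; python3 st.py .6095 -.1485 .003
```

```text
time_s: 5.1
eef_pos: [0.6078, -0.148, 0.0026]
tool_rot: [2.243, -0.014, -2.187]
contact_force: [-0.1, -0.8, -0.3]
opening: 0.337
t 5.1 pos [ 0.6078 -0.148   0.0026] open 0.337 F [-0.1371 -0.8236 -0.3217]
axes y [-0.0004 -0.9999  0.0127] z [-0.9997  0.0001 -0.0257] tilt x [ 0.0257 -0.0127 -0.9996] turn to y=-Y 0.0004324601220199737
rows shift cm (x,y,z): [-0.0397  0.0553 -0.1737]
```

```bash
python3 -m pendant '[[[2,-2,0,0,0],[2,-3,0,0,0],[2,0,-3,0,0],[2,0,-4,0,0],[2,0,-4,0,0],[2,0,-2,0,0],[2,0,0,0,0]]]'; python3 st.py .6078 -.013 .0096
```

```text
time_s: 5.8
eef_pos: [0.608, -0.0148, 0.0544]
tool_rot: [2.249, -0.019, -2.184]
contact_force: [-0.1, -0.6, -0.5]
opening: 0.34
t 5.8 pos [ 0.608  -0.0148  0.0544] open 0.34 F [-0.0802 -0.554  -0.4606]
axes y [-0.0041 -0.9999  0.0132] z [-0.9996  0.0037 -0.0294] tilt x [ 0.0294 -0.0133 -0.9995] turn to y=-Y 0.004084641427817857
rows shift cm (x,y,z): [ 4.4786 -0.2389  0.1575]
```

```bash
python3 -m pendant '[[[2,1.5,-0.2,0.1,0],[2,1.5,0,0,0],[2,0.8,0,0,0]]]'; python3 st.py .6078 -.013 .0096
```

```text
time_s: 6.1
eef_pos: [0.6099, -0.0139, 0.0175]
tool_rot: [2.252, -0.019, -2.177]
contact_force: [-0.5, 0.4, -1.5]
opening: 0.34
t 6.1 pos [ 0.6099 -0.0139  0.0175] open 0.34 F [-0.459   0.3616 -1.5155]
axes y [-0.0026 -0.9999  0.0145] z [-0.9994  0.0021 -0.0339] tilt x [ 0.0339 -0.0146 -0.9993] turn to y=-Y 0.0025527614658437123
rows shift cm (x,y,z): [ 0.785  -0.1045  0.2329]
```

```bash
python3 -m pendant '[[[2,0.3,-0.1,0.25,0],[2,0,0,0,0]]]'; python3 st.py .6078 -.013 .0096
```

```text
time_s: 6.3
eef_pos: [0.6069, -0.0141, 0.0134]
tool_rot: [2.251, -0.02, -2.18]
contact_force: [0.5, 0.3, -0.9]
opening: 0.335
t 6.3 pos [ 0.6069 -0.0141  0.0134] open 0.335 F [ 0.4634  0.2726 -0.9393]
axes y [-0.0038 -0.9999  0.0145] z [-0.9995  0.0033 -0.0321] tilt x [ 0.032  -0.0146 -0.9994] turn to y=-Y 0.0037970239169353684
rows shift cm (x,y,z): [ 0.3793 -0.1162 -0.0816]
```

```bash
python3 -m pendant '[[[2,0.35,-0.1,-0.07,0],[2,0.1,0,0,0]]]'; python3 st.py .6078 -.013 .0086
```

```text
time_s: 6.5
eef_pos: [0.6083, -0.0139, 0.0096]
tool_rot: [2.253, -0.022, -2.179]
contact_force: [-0.2, -0.1, -0.7]
opening: 0.338
t 6.5 pos [ 0.6083 -0.0139  0.0096] open 0.338 F [-0.1512 -0.0886 -0.7347]
axes y [-0.0048 -0.9999  0.0148] z [-0.9994  0.0043 -0.0335] tilt x [ 0.0334 -0.015  -0.9993] turn to y=-Y 0.0047774158680514624
rows shift cm (x,y,z): [ 0.0921 -0.0902  0.0527]
```

```bash
python3 -m pendant '[[[2,0.15,-0.1,0.05,0],[2,0.05,0,0,0]]]'; python3 st.py .6078 -.013 .0086; python3 -m pendant '[[[4.2,0,0,0,0],[4.2,0,0,0,0],[4.2,-1,0,0,0],[4.2,-3,0,0,0]]]';  python3 st.py .6078 -.013 .0086
```

```text
time_s: 6.7
eef_pos: [0.6082, -0.013, 0.0079]
tool_rot: [2.254, -0.022, -2.178]
contact_force: [-0.4, 0.1, -0.4]
opening: 0.331
t 6.7 pos [ 0.6082 -0.013   0.0079] open 0.331 F [-0.4064  0.0935 -0.3994]
axes y [-0.0049 -0.9999  0.0149] z [-0.9994  0.0044 -0.0344] tilt x [ 0.0343 -0.0151 -0.9993] turn to y=-Y 0.004916921273585329
rows shift cm (x,y,z): [-0.073  -0.002   0.0413]
time_s: 7.1
eef_pos: [0.6049, -0.0121, 0.0462]
tool_rot: [2.248, -0.021, -2.185]
contact_force: [-0.1, -0.7, 0.6]
opening: 0.496
t 7.1 pos [ 0.6049 -0.0121  0.0462] open 0.496 F [-0.1152 -0.6695  0.5773]
axes y [-0.0048 -0.9999  0.0141] z [-0.9996  0.0044 -0.0284] tilt x [ 0.0283 -0.0142 -0.9995] turn to y=-Y 0.00475214957308279
rows shift cm (x,y,z): [ 3.7648  0.038  -0.1877]
```

```bash
python3 -m pendant '[[[5,-4,0,2,0],[5,-2,-0.2,4,0],[5,0,-0.2,4,0],[5,0,-0.2,3,0],[5,0,-0.2,0.5,0],[5,0,0,0,0]]]'; python3 st.py .462 -.0035 .05
cat > look.py <<'E'
from meas import *
import sys
# args: name x y z
a=sys.argv[2:]; items=[(a[i],float(a[i+1]),float(a[i+2]),float(a[i+3])) for i in range(0,len(a),4)]
for cam in sys.argv[1].split(","):
    s=readout.sense();p,d=grab_frame(cam);c,T=cam_T(cam,s)
    cv2.imwrite(f"pics/{cam}_{s['time_s']:.1f}.png",p[:,:,::-1]); 
    P,_=cloud(c,T,d,d>0)
    for n,x,y,z in items:
        k=(np.hypot(P[:,0]-x,P[:,1]-y)<.03)&(abs(P[:,2]-z)<.004)
        e=None
        if k.sum()>10:
            (cx,cy),r=cv2.minEnclosingCircle(P[k][:,:2].astype(np.float32)); e=(round(cx,4),round(cy,4),round(r,4))
        print(cam,n,"blob",blob(cam,p,c,T,(x,y),z,SEL.get(n,SEL["clear"]),.03),"depth",k.sum(),P[k].mean(0) if k.any() else 0,e)
E
python3 look.py top,scene,wrist green .6095 -.013 .029 red .462 -.0035 .017
```

```text
time_s: 7.7
eef_pos: [0.4669, -0.0026, 0.1122]
tool_rot: [2.26, -0.023, -2.17]
contact_force: [-0.5, 0.1, 0.0]
opening: 0.585
t 7.7 pos [ 0.4669 -0.0026  0.1122] open 0.585 F [-0.4941  0.0943  0.0448]
axes y [-0.0046 -0.9999  0.0163] z [-0.9992  0.0039 -0.041 ] tilt x [ 0.0409 -0.0164 -0.999 ] turn to y=-Y 0.0046108977510465705
rows shift cm (x,y,z): [ 6.1984 -0.0129  0.7415]
top green blob (array([ 0.6082, -0.0125]), array([0.0275, 0.0272]), 140) depth 130 [ 0.6097 -0.0126  0.0294] (0.61, -0.0126, 0.0149)
top red blob None depth 0 0 None
scene green blob (array([ 0.6073, -0.0202]), array([0.0342, 0.0401]), 174) depth 137 [ 0.6094 -0.0136  0.0298] (0.6099, -0.012, 0.0159)
scene red blob (array([ 0.4612, -0.008 ]), array([0.0339, 0.0415]), 219) depth 152 [ 0.4631 -0.0045  0.0178] (0.4632, -0.0033, 0.0156)
wrist green blob (array([ 0.6018, -0.0132]), array([0.0184, 0.0283]), 1285) depth 1048 [ 0.6034 -0.0135  0.0291] (0.6086, -0.0139, 0.015)
wrist red blob (array([ 0.4637, -0.004 ]), array([0.0329, 0.0302]), 1418) depth 1221 [ 0.4625 -0.0037  0.0173] (0.4619, -0.0038, 0.0151)
```

```bash
python3 -m pendant '[[[5,2.5,0,0.4,0],[5,2.5,0,0.3,0],[5,1.5,0,0.3,0]]]'; python3 st.py .462 -.0035 .003
```

```text
time_s: 8.15
eef_pos: [0.4663, -0.0049, 0.0459]
tool_rot: [2.265, -0.024, -2.163]
contact_force: [0.1, 0.6, 0.3]
opening: 0.583
t 8.15 pos [ 0.4663 -0.0049  0.0459] open 0.583 F [0.0534 0.5988 0.3061]
axes y [-0.0045 -0.9998  0.0172] z [-0.9989  0.0037 -0.0461] tilt x [ 0.046  -0.0174 -0.9988] turn to y=-Y 0.004462280474036125
rows shift cm (x,y,z): [ 4.2594 -0.2122  0.6271]
```

```bash
python3 -m pendant '[[[5,1.5,-0.1,0.4,-0.004],[5,1.2,-0.1,0.3,0],[5,0.8,0,0.1,0]]]'; python3 st.py .462 -.0035 .003
```

```text
time_s: 8.45
eef_pos: [0.462, -0.0039, 0.0067]
tool_rot: [2.26, -0.019, -2.165]
contact_force: [0.7, 0.8, 0.4]
opening: 0.584
t 8.45 pos [ 0.462  -0.0039  0.0067] open 0.584 F [0.7439 0.7724 0.4144]
axes y [-0.0005 -0.9999  0.0168] z [-0.9991 -0.0003 -0.0431] tilt x [ 0.0431 -0.0168 -0.9989] turn to y=-Y 0.0004628577835493321
rows shift cm (x,y,z): [ 0.3691 -0.0501  0.0186]
```

```bash
python3 -m pendant '[[[5,0.4,-0.05,0,0],[2,0,0,0,0],[2,0,0,0,0],[2,0,0,0,0],[2,0,0,0,0]]]' 35; python3 st.py .462 -.0035 .003
```

```text
time_s: 8.95
eef_pos: [0.4643, -0.0039, 0.0024]
tool_rot: [2.26, -0.019, -2.165]
contact_force: [0.2, -1.4, -0.8]
opening: 0.338
t 8.95 pos [ 0.4643 -0.0039  0.0024] open 0.338 F [ 0.2459 -1.3801 -0.7752]
axes y [-0.0005 -0.9999  0.0169] z [-0.9991 -0.0003 -0.0426] tilt x [ 0.0426 -0.0169 -0.9989] turn to y=-Y 0.0004529463463633316
rows shift cm (x,y,z): [-0.0714 -0.0405  0.2285]
```

```bash
python3 -m pendant '[[[2,-3,0,0,0],[2,-4,0,-1,0],[2,0,0.2,-4,0],[2,0,0.2,-4,0],[2,0,0.2,-3.5,0],[2,0,0,-1.5,0],[2,0,0,0,0]]]'; python3 st.py .6113 -.013 .0314
```

```text
time_s: 9.65
eef_pos: [0.6069, -0.0088, 0.0852]
tool_rot: [2.266, -0.02, -2.158]
contact_force: [0.6, 0.1, -0.7]
opening: 0.338
t 9.65 pos [ 0.6069 -0.0088  0.0852] open 0.338 F [ 0.6332  0.1053 -0.7468]
axes y [-0.0007 -0.9998  0.0177] z [-0.9988 -0.0001 -0.0491] tilt x [ 0.0491 -0.0177 -0.9986] turn to y=-Y 0.0007340279808808172
rows shift cm (x,y,z): [ 5.4053  0.3227 -0.1755]
```

```bash
python3 -m pendant '[[[2,1.5,0.3,-0.1,0],[2,1.5,0,0,0],[2,0.8,0,0,0]]]'; python3 st.py .6113 -.013 .0324
```

```text
time_s: 9.95
eef_pos: [0.6091, -0.0125, 0.0479]
tool_rot: [2.268, -0.02, -2.155]
contact_force: [-0.7, 0.9, -1.1]
opening: 0.332
t 9.95 pos [ 0.6091 -0.0125  0.0479] open 0.332 F [-0.681   0.9075 -1.0894]
axes y [-0.0004 -0.9998  0.018 ] z [-0.9987 -0.0005 -0.051 ] tilt x [ 0.051  -0.018  -0.9985] turn to y=-Y 0.00042282077420868216
rows shift cm (x,y,z): [ 1.5553  0.0255 -0.1359]
```

```bash
python3 -m pendant '[[[2,0.8,0,-0.1,0],[2,0.4,0,0,0],[2,0.1,0,0,0]]]'; python3 st.py .6113 -.013 .0324
```

```text
time_s: 10.25
eef_pos: [0.6092, -0.0125, 0.034]
tool_rot: [2.267, -0.02, -2.157]
contact_force: [1.1, 0.7, -0.4]
opening: 0.329
t 10.25 pos [ 0.6092 -0.0125  0.034 ] open 0.329 F [ 1.1387  0.6698 -0.4336]
axes y [-0.0004 -0.9998  0.0179] z [-0.9988 -0.0005 -0.0495] tilt x [ 0.0495 -0.0179 -0.9986] turn to y=-Y 0.0003861881408932614
rows shift cm (x,y,z): [ 0.1682  0.0431 -0.2032]
```

```bash
python3 -m pendant '[[[2,0.15,0.05,-0.2,0],[2,0.05,0,0,0]]]'; python3 st.py .6113 -.013 .0319
```

```text
time_s: 10.45
eef_pos: [0.6116, -0.0131, 0.0327]
tool_rot: [2.267, -0.02, -2.156]
contact_force: [-0.2, -0.4, -0.9]
opening: 0.336
t 10.45 pos [ 0.6116 -0.0131  0.0327] open 0.336 F [-0.1649 -0.3876 -0.8989]
axes y [-0.0004 -0.9998  0.018 ] z [-0.9987 -0.0005 -0.0504] tilt x [ 0.0504 -0.018  -0.9986] turn to y=-Y 0.0003719752893074259
rows shift cm (x,y,z): [ 0.0734 -0.0101  0.0332]
```

```bash
python3 -m pendant '[[[2,0.15,0,0,0]]]'; python3 st.py .6113 -.013 .0319; python3 -m pendant '[[[4.2,0,0,0,0],[4.2,0,0,0,0],[4.2,-1,0,0,0],[4.2,-3,0,0,0]]]';  python3 st.py .6116 -.315 .1
```

```text
time_s: 10.55
eef_pos: [0.612, -0.0131, 0.0315]
tool_rot: [2.268, -0.02, -2.155]
contact_force: [-0.6, 0.3, 0.2]
opening: 0.335
t 10.55 pos [ 0.612  -0.0131  0.0315] open 0.335 F [-0.6357  0.3066  0.2418]
axes y [-0.0003 -0.9998  0.0181] z [-0.9987 -0.0007 -0.0511] tilt x [ 0.0511 -0.0181 -0.9985] turn to y=-Y 0.00027566654668540407
rows shift cm (x,y,z): [-0.0446 -0.0127  0.0647]
time_s: 10.95
eef_pos: [0.608, -0.0122, 0.0697]
tool_rot: [2.262, -0.019, -2.162]
contact_force: [1.3, -1.0, 0.7]
opening: 0.493
t 10.95 pos [ 0.608  -0.0122  0.0697] open 0.493 F [ 1.2577 -0.984   0.7428]
axes y [-0.0003 -0.9999  0.0172] z [-0.999  -0.0005 -0.0452] tilt x [ 0.0452 -0.0172 -0.9988] turn to y=-Y 0.0002860863158947685
rows shift cm (x,y,z): [-2.4865 30.3294 -0.4794]
```

```bash
python3 -m pendant '[[[5,-4,2,0,0],[5,-2,4,0,0],[5,0,4.5,0,0],[5,0,4.5,0,0],[5,0,4.5,0,0],[5,0,4.5,0,0],[5,0,4,0,0],[5,0,2,0,0],[5,0,0,0,0]]]'; python3 st.py .6116 -.315 .003
python3 look.py top,scene,wrist green .6095 -.013 .029 red .6095 -.013 .046 cream .6116 -.315 .016
```

```text
time_s: 11.85
eef_pos: [0.6073, -0.3222, 0.1521]
tool_rot: [2.272, -0.021, -2.141]
contact_force: [0.2, -0.4, -0.1]
opening: 0.587
t 11.85 pos [ 0.6073 -0.3222  0.1521] open 0.587 F [ 0.2066 -0.4027 -0.0715]
axes y [ 0.0039 -0.9997  0.0236] z [-0.9982 -0.0053 -0.0593] tilt x [ 0.0594 -0.0234 -0.998 ] turn to y=-Y -0.003857278584434622
rows shift cm (x,y,z): [14.8835 -1.0659  0.4527]
top green blob (array([0.6004, 0.0001]), array([0., 0.]), 1) depth 6 [ 0.5982 -0.0134  0.029 ] None
top red blob (array([ 0.6085, -0.0126]), array([0.0292, 0.0268]), 142) depth 133 [ 0.6097 -0.0125  0.0465] (0.6102, -0.0125, 0.0153)
top cream blob (array([ 0.6119, -0.315 ]), array([0.0232, 0.0227]), 97) depth 92 [ 0.6118 -0.3146  0.0161] (0.6122, -0.3151, 0.0129)
scene green blob (array([ 0.6022, -0.0298]), array([0.0257, 0.022 ]), 74) depth 35 [ 0.6049 -0.0225  0.0289] (0.6073, -0.0178, 0.0139)
scene red blob (array([ 0.6083, -0.0174]), array([0.0354, 0.0403]), 181) depth 139 [ 0.6095 -0.0131  0.0468] (0.6103, -0.0123, 0.0159)
scene cream blob (array([ 0.6111, -0.3177]), array([0.028 , 0.0279]), 182) depth 162 [ 0.6117 -0.3163  0.0166] (0.6129, -0.3165, 0.0138)
wrist green blob None depth 0 0 None
wrist red blob None depth 0 0 None
wrist cream blob (array([ 0.6136, -0.317 ]), array([0.0264, 0.0252]), 771) depth 669 [ 0.6127 -0.3166  0.0163] (0.612, -0.3167, 0.0129)
```

```bash
python3 -m pendant '[[[5,4,-0.4,0.2,0],[5,3.5,-0.3,0.1,0],[5,3,0,0,0],[5,1,0,0,0]]]'; python3 st.py .612 -.3155 .003
```

```text
time_s: 12.4
eef_pos: [0.614, -0.3081, 0.0386]
tool_rot: [2.272, -0.012, -2.129]
contact_force: [-0.0, 0.3, -0.9]
opening: 0.586
t 12.4 pos [ 0.614  -0.3081  0.0386] open 0.586 F [-0.044   0.3499 -0.8514]
axes y [ 0.0136 -0.9996  0.0257] z [-0.9978 -0.0152 -0.065 ] tilt x [ 0.0653 -0.0248 -0.9976] turn to y=-Y -0.01360650037956407
rows shift cm (x,y,z): [3.5609 0.6417 0.4472]
```

```bash
python3 -m pendant '[[[5,1.2,0.4,0.3,0.013],[5,1.2,0.2,0.2,0],[5,0.6,0,0,0]]]'; python3 st.py .612 -.3155 .003
```

```text
time_s: 12.7
eef_pos: [0.6122, -0.3133, 0.0089]
tool_rot: [2.279, -0.024, -2.132]
contact_force: [0.5, -0.2, -0.1]
opening: 0.586
t 12.7 pos [ 0.6122 -0.3133  0.0089] open 0.586 F [ 0.493  -0.1791 -0.1304]
axes y [ 0.0027 -0.9997  0.0257] z [-0.9977 -0.0044 -0.0669] tilt x [ 0.067  -0.0255 -0.9974] turn to y=-Y -0.002724956537557086
rows shift cm (x,y,z): [0.5886 0.2067 0.0554]
```

```bash
python3 -m pendant '[[[5,0.45,0.2,0.05,0],[5,0.15,0,0,0]]]'; python3 st.py .612 -.3155 .003
```

```text
time_s: 12.9
eef_pos: [0.6124, -0.316, 0.003]
tool_rot: [2.28, -0.025, -2.13]
contact_force: [-0.5, 0.5, 0.3]
opening: 0.585
t 12.9 pos [ 0.6124 -0.316   0.003 ] open 0.585 F [-0.5084  0.5068  0.2974]
axes y [ 0.0025 -0.9997  0.0262] z [-0.9977 -0.0042 -0.0678] tilt x [ 0.0678 -0.026  -0.9974] turn to y=-Y -0.0024757164772383922
rows shift cm (x,y,z): [ 0.     -0.0463  0.0381]
```

```bash
python3 -m pendant '[[[1.8,0,-0.05,0,0],[1.8,0,0,0,0],[1.8,0,0,0,0],[1.8,0,0,0,0],[1.8,0,0,0,0]]]' 35; python3 st.py .612 -.3155 .003
```

```text
time_s: 13.4
eef_pos: [0.6131, -0.3164, 0.005]
tool_rot: [2.282, -0.028, -2.127]
contact_force: [0.5, -0.7, -0.6]
opening: 0.279
t 13.4 pos [ 0.6131 -0.3164  0.005 ] open 0.279 F [ 0.545  -0.665  -0.6297]
axes y [ 0.0018 -0.9996  0.0279] z [-0.9975 -0.0038 -0.0702] tilt x [ 0.0702 -0.0277 -0.9971] turn to y=-Y -0.0018469172159956558
rows shift cm (x,y,z): [ 0.189  -0.0919  0.1257]
```

```bash
python3 -m pendant '[[[1.8,-4,0,0,0],[1.8,-4,0,0,0],[1.8,-1,-3,0,0],[1.8,0,-4,0,0],[1.8,0,-4.5,0,0],[1.8,0,-4.5,0,0],[1.8,0,-4.5,0,0],[1.8,0,-4.5,0,0],[1.8,0,-2.5,0,0],[1.8,0,0,0,0]]]'; python3 st.py .6109 -.013 .051
```

```text
time_s: 14.4
eef_pos: [0.6063, -0.0308, 0.0911]
tool_rot: [2.287, -0.032, -2.125]
contact_force: [0.4, -0.5, 0.1]
opening: 0.28
t 14.4 pos [ 0.6063 -0.0308  0.0911] open 0.28 F [ 0.3984 -0.5298  0.0875]
axes y [-0.002  -0.9996  0.0279] z [-0.9973 -0.     -0.0732] tilt x [ 0.0732 -0.028  -0.9969] turn to y=-Y 0.0020123698075577194
rows shift cm (x,y,z): [ 3.9792 -1.8937 -0.1698]
```

```bash
python3 -m pendant '[[[1.8,0.5,-1,0,0],[1.8,1,-0.8,-0.2,0],[1.8,0.8,0,-0.1,0],[1.8,0.3,0,0,0]]]'; python3 st.py .6109 -.013 .052
```

```text
time_s: 14.8
eef_pos: [0.612, -0.0136, 0.0629]
tool_rot: [2.288, -0.033, -2.124]
contact_force: [-0.9, -0.7, 0.3]
opening: 0.28
t 14.8 pos [ 0.612  -0.0136  0.0629] open 0.28 F [-0.9456 -0.6704  0.3456]
axes y [-0.0027 -0.9996  0.0286] z [-0.9973  0.0006 -0.0741] tilt x [ 0.074  -0.0287 -0.9968] turn to y=-Y 0.002721526030894046
rows shift cm (x,y,z): [ 1.0817 -0.0889  0.1902]
```

```bash
python3 -m pendant '[[[1.8,0.5,-0.1,0.15,0],[1.8,0.4,0,0,0],[1.8,0.1,0,0,0]]]'; python3 st.py .6109 -.013 .052
```

```text
time_s: 15.1
eef_pos: [0.6108, -0.0146, 0.0506]
tool_rot: [2.287, -0.036, -2.128]
contact_force: [0.1, -1.3, -1.1]
opening: 0.276
t 15.1 pos [ 0.6108 -0.0146  0.0506] open 0.276 F [ 0.1429 -1.3236 -1.0935]
axes y [-0.0051 -0.9996  0.0285] z [-0.9974  0.0031 -0.072 ] tilt x [ 0.0719 -0.0288 -0.997 ] turn to y=-Y 0.005131315777084837
rows shift cm (x,y,z): [-0.1462 -0.1586 -0.0163]
```

```bash
python3 -m pendant '[[[1.8,-0.1,-0.16,0,0],[1.8,0,0,0,0]]]'; python3 st.py .6109 -.013 .051
```

```text
time_s: 15.3
eef_pos: [0.6108, -0.0135, 0.0515]
tool_rot: [2.287, -0.037, -2.129]
contact_force: [-0.8, -0.3, -1.0]
opening: 0.276
t 15.3 pos [ 0.6108 -0.0135  0.0515] open 0.276 F [-0.8109 -0.3178 -1.0384]
axes y [-0.0061 -0.9996  0.0285] z [-0.9974  0.004  -0.0718] tilt x [ 0.0717 -0.0289 -0.997 ] turn to y=-Y 0.006084833773776593
rows shift cm (x,y,z): [ 0.0482 -0.0474 -0.0102]
```

```bash
python3 -m pendant '[[[1.8,0.1,-0.05,0,0],[1.8,0.05,0,0,0]]]'; python3 st.py .6109 -.013 .051; python3 -m pendant '[[[3.8,0,0,0,0],[3.8,0,0,0,0],[3.8,-1,0,0.05,0],[4.5,-3,0,0,0]]]';  python3 st.py .6116 -.315 .1
```

```text
time_s: 15.5
eef_pos: [0.6112, -0.013, 0.0505]
tool_rot: [2.288, -0.038, -2.127]
contact_force: [-0.3, 0.2, -0.3]
opening: 0.281
t 15.5 pos [ 0.6112 -0.013   0.0505] open 0.281 F [-0.3067  0.1937 -0.3437]
axes y [-0.0062 -0.9996  0.0286] z [-0.9973  0.0041 -0.0729] tilt x [ 0.0728 -0.029  -0.9969] turn to y=-Y 0.00617486547445109
rows shift cm (x,y,z): [-0.0483 -0.002   0.0255]
time_s: 15.9
eef_pos: [0.6059, -0.0116, 0.0886]
tool_rot: [2.283, -0.036, -2.134]
contact_force: [0.0, -0.0, 0.6]
opening: 0.526
t 15.9 pos [ 0.6059 -0.0116  0.0886] open 0.526 F [ 0.0367 -0.0345  0.5954]
axes y [-0.0059 -0.9996  0.0278] z [-0.9977  0.004  -0.0671] tilt x [ 0.067  -0.0282 -0.9974] turn to y=-Y 0.005898594708036322
rows shift cm (x,y,z): [-0.2417 30.3609 -0.7676]
```

```bash
python3 -m pendant '[[[8,-4.5,0,0,0],[8,-4.5,0,0,0],[8,-4.5,0,0,0],[8,-4.5,0,0,0],[8,0,0,0,0]]]'; python3 st.py .442 -.206 .1; python3 -m pendant '[[[8,0,2,3,0],[8,0,3.5,3,0],[8,0,4,3,0],[8,0,4,3,0],[8,0,3.5,3,0],[8,0,1,1,0],[8,0,0,0,0]]]'; python3 st.py .442 -.206 .1
python3 look.py top,scene,wrist cream .6095 -.013 .062 red .6095 -.013 .046 beaker .442 -.206 .07
```

```text
time_s: 16.4
eef_pos: [0.5921, -0.0059, 0.2827]
tool_rot: [2.289, -0.037, -2.127]
contact_force: [-0.5, -0.8, 0.0]
opening: 0.936
t 16.4 pos [ 0.5921 -0.0059  0.2827] open 0.936 F [-0.4712 -0.7558  0.0084]
axes y [-0.0058 -0.9996  0.0287] z [-0.9973  0.0037 -0.0735] tilt x [ 0.0734 -0.029  -0.9969] turn to y=-Y 0.005839755567515356
rows shift cm (x,y,z): [17.6921 19.563  16.2333]
time_s: 17.1
eef_pos: [0.426, -0.1887, 0.2811]
tool_rot: [2.294, -0.037, -2.114]
contact_force: [1.1, -0.1, -0.2]
opening: 0.936
t 17.1 pos [ 0.426  -0.1887  0.2811] open 0.936 F [ 1.0977 -0.0822 -0.2392]
axes y [-0.0025 -0.9995  0.0324] z [-0.9967 -0.0001 -0.0817] tilt x [ 0.0817 -0.0325 -0.9961] turn to y=-Y 0.002509626729508463
rows shift cm (x,y,z): [18.2242  1.1342 -0.115 ]
top cream blob (array([ 0.6094, -0.013 ]), array([0.0598, 0.0571]), 603) depth 105 [ 0.6102 -0.0123  0.0626] (0.6101, -0.0126, 0.0132)
top red blob (array([ 0.6051, -0.0124]), array([0.0181, 0.0267]), 98) depth 32 [ 0.6027 -0.0125  0.046 ] (0.6093, -0.0129, 0.015)
top beaker blob (array([ 0.4522, -0.2015]), array([0.0282, 0.0508]), 2
[... 184 characters left out ...]
 -0.0122, 0.014)
scene red blob (array([ 0.6042, -0.0228]), array([0.0287, 0.0313]), 116) depth 54 [ 0.6051 -0.0199  0.0465] (0.6093, -0.0136, 0.0146)
scene beaker blob (array([ 0.4414, -0.2096]), array([0.0553, 0.0546]), 767) depth 618 [ 0.4421 -0.2074  0.0703] (0.4428, -0.2066, 0.0244)
wrist cream blob (array([ 0.6035, -0.019 ]), array([0.0451, 0.0464]), 1895) depth 624 [ 0.6104 -0.015   0.0619] (0.6109, -0.0143, 0.0132)
wrist red blob (array([ 0.6058, -0.0202]), array([0.0315, 0.0323]), 690) depth 233 [ 0.6054 -0.0215  0.046 ] (0.6103, -0.015, 0.0154)
wrist beaker blob (array([ 0.4451, -0.206 ]), array([0.0532, 0.0522]), 1936) depth 1622 [ 0.4429 -0.2064  0.0702] (0.4423, -0.2066, 0.0251)
```

```bash
python3 -m pendant '[[[7,4,0.6,0,0],[7,4,0.5,0,0],[7,4,0,0,0],[7,1,0,0,0],[7,0,0,0,0]]]' 25; python3 st.py .4442 -.2071 .02
```

```text
time_s: 17.75
eef_pos: [0.444, -0.1987, 0.1499]
tool_rot: [2.292, -0.024, -2.102]
contact_force: [-0.4, 0.2, 0.3]
opening: 0.816
t 17.75 pos [ 0.444  -0.1987  0.1499] open 0.816 F [-0.4232  0.1777  0.3131]
axes y [ 0.0095 -0.9994  0.0336] z [-0.9962 -0.0124 -0.086 ] tilt x [ 0.0864 -0.0327 -0.9957] turn to y=-Y -0.009499625915829294
rows shift cm (x,y,z): [12.9661  0.404   1.1082]
```

```bash
python3 -m pendant '[[[7,2.5,0.3,0.4,0.009],[7,2.5,0.1,0.4,0],[7,1,0,0.2,0],[7,0,0,0,0]]]' 25; python3 st.py .4442 -.2071 .02
```

```text
time_s: 18.15
eef_pos: [0.4441, -0.205, 0.0946]
tool_rot: [2.3, -0.034, -2.094]
contact_force: [0.1, 0.5, 1.1]
opening: 0.822
t 18.15 pos [ 0.4441 -0.205   0.0946] open 0.822 F [0.1334 0.463  1.054 ]
axes y [ 0.0045 -0.9993  0.0374] z [-0.9956 -0.008  -0.0934] tilt x [ 0.0936 -0.0368 -0.9949] turn to y=-Y -0.004514376578302282
rows shift cm (x,y,z): [ 7.4284 -0.0689  0.6916]
```

```bash
python3 -m pendant '[[[7,2.2,0,0.3,0.004],[7,2.2,0,0.2,0],[7,1.5,0,0.1,0]]]' 25; python3 st.py .4442 -.2075 .02
```

```text
time_s: 18.45
eef_pos: [0.4486, -0.2095, 0.0413]
tool_rot: [2.308, -0.044, -2.081]
contact_force: [-0.1, 1.3, -0.0]
opening: 0.817
t 18.45 pos [ 0.4486 -0.2095  0.0413] open 0.817 F [-0.0854  1.2739 -0.0098]
axes y [ 0.0013 -0.999   0.0437] z [-0.9946 -0.0059 -0.1032] tilt x [ 0.1033 -0.0434 -0.9937] turn to y=-Y -0.0013460923362501266
rows shift cm (x,y,z): [ 2.0609 -0.297   0.6591]
```

```bash
python3 -m pendant '[[[7,1.2,-0.15,0.5,0],[7,0.7,0,0.1,0]]]' 25; python3 st.py .4442 -.2075 .02; python3 -m pendant '[[[7,0,0,0,0]]]' >/dev/null;  python3 st.py .4442 -.2075 .02
```

```text
time_s: 18.65
eef_pos: [0.4467, -0.2097, 0.0236]
tool_rot: [2.31, -0.045, -2.076]
contact_force: [0.1, -0.6, 0.0]
opening: 0.817
t 18.65 pos [ 0.4467 -0.2097  0.0236] open 0.817 F [ 0.071  -0.6311  0.016 ]
axes y [ 0.0019 -0.999   0.0456] z [-0.9943 -0.0068 -0.1061] tilt x [ 0.1063 -0.0452 -0.9933] turn to y=-Y -0.0019437416655661
rows shift cm (x,y,z): [ 0.3239 -0.2377  0.2855]
t 18.75 pos [ 0.4473 -0.2099  0.0242] open 0.821 F [0.4393 0.1562 0.1698]
axes y [ 0.0021 -0.9989  0.0459] z [-0.9943 -0.007  -0.1065] tilt x [ 0.1067 -0.0455 -0.9932] turn to y=-Y -0.0020895189111344594
rows shift cm (x,y,z): [ 0.3738 -0.2643  0.3486]
```

```bash
python3 -m pendant '[[[7,0,-0.26,0.26,0],[7,0.1,0,0,0.13],[7,0.1,0,0,0.13],[7,0.1,0,0,0.13]]]' 25; python3 st.py .4448 -.2074 .02
```

```text
time_s: 19.15
eef_pos: [0.4473, -0.2084, 0.0252]
tool_rot: [-2.134, 0.43, 1.888]
contact_force: [0.1, -0.6, -0.7]
opening: 0.821
t 19.15 pos [ 0.4473 -0.2084  0.0252] open 0.821 F [ 0.0658 -0.5865 -0.6744]
axes y [-0.386  -0.9225  0.0019] z [-0.9157  0.3829 -0.1221] tilt x [ 0.1119 -0.0489 -0.9925] turn to y=-Y 0.3963006665531919
rows shift cm (x,y,z): [0.4814 0.003  0.333 ]
```

```bash
python3 -m pendant '[[[7,0.4,0,0.33,0.01],[4,0,0,0,0],[4,0,0,0,0],[4,0,0,0,0],[4,0,0,0,0]]]' 25; python3 st.py .4448 -.2074 .02;python3 look.py scene,wrist beaker .442 -.206 .07
```

```text
time_s: 19.65
eef_pos: [0.4455, -0.2076, 0.0228]
tool_rot: [-2.135, 0.434, 1.883]
contact_force: [-0.2, -0.1, -2.1]
opening: 0.576
t 19.65 pos [ 0.4455 -0.2076  0.0228] open 0.576 F [-0.1927 -0.0539 -2.1273]
axes y [-0.3887 -0.9214  0.0023] z [-0.9142  0.3853 -0.1253] tilt x [ 0.1146 -0.0508 -0.9921] turn to y=-Y 0.39918375104794385
rows shift cm (x,y,z): [0.2742 0.0112 0.1025]
scene beaker blob (array([ 0.4563, -0.2181]), array([0.0269, 0.0407]), 187) depth 129 [ 0.4561 -0.2157  0.0703] (0.4483, -0.2124, 0.0214)
wrist beaker blob (array([ 0.4482, -0.2093]), array([0.0524, 0.0534]), 17557) depth 14255 [ 0.4468 -0.2086  0.0704] (0.4485, -0.2088, 0.0285)
```

```bash
python3 -m pendant '[[[4,-1.5,0,-0.2,0],[4,-3,0,-0.4,0],[4,-3.5,0,-0.4,0],[4,-2,0,-0.2,0],[4,0,0,0,0]]]'; python3 st.py .6128 -.0138 .125;python3 look.py scene beaker .446 -.205 .17
```

```text
time_s: 20.25
eef_pos: [0.4439, -0.2065, 0.1256]
tool_rot: [-2.131, 0.431, 1.888]
contact_force: [0.0, 0.6, -0.6]
opening: 0.576
t 20.25 pos [ 0.4439 -0.2065  0.1256] open 0.576 F [ 0.0176  0.6318 -0.6121]
axes y [-0.3874 -0.9219  0.0014] z [-0.9152  0.3844 -0.1208] tilt x [ 0.1108 -0.0481 -0.9927] turn to y=-Y 0.3977742358287321
rows shift cm (x,y,z): [  1.0058 -24.3035  -8.0409]
scene beaker blob (array([ 0.4551, -0.216 ]), array([0.0272, 0.0436]), 249) depth 125 [ 0.4538 -0.2162  0.1725] (0.4469, -0.2108, 0.0221)
```

```bash
ls -t pics | head -2
```

```text
scene_20.2.png
wrist_19.7.png
```

View pics/scene_20.2.png

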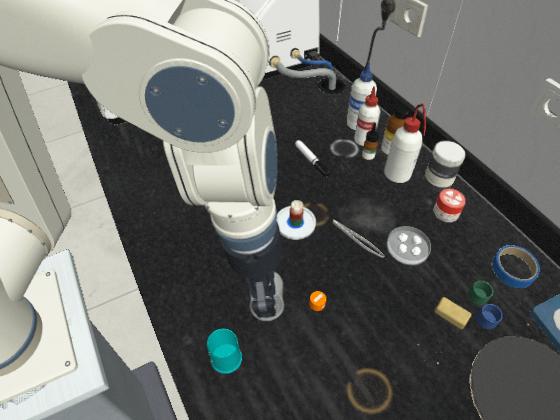

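The picture shows the beaker held upright at (300,267) and the three-piece stack on the stand at (213,296). Carrying it across.

```bash
python3 -m pendant '[[[4,0,-1.5,-0.5,0],[4,0.1,-2.5,-0.8,0],[4,0.1,-3,-1,0],[4,0.1,-3,-1,0],[4,0.1,-3,-1,0],[4,0.1,-3,-1,0],[4,0.1,-2.5,-0.8,0],[4,0,-1.5,-0.5,0],[4,0,0,0,0]]]'; python3 st.py .6133 -.0136 .125
```

```text
time_s: 21.2
eef_pos: [0.5635, -0.089, 0.1169]
tool_rot: [-2.154, 0.312, 1.926]
contact_force: [0.1, -0.4, -0.4]
opening: 0.579
t 21.2 pos [ 0.5635 -0.089   0.1169] open 0.579 F [ 0.1212 -0.3685 -0.3857]
axes y [-0.3111 -0.9498 -0.0323] z [-0.9439  0.3128 -0.1063] tilt x [ 0.111  -0.0026 -0.9938] turn to y=-Y 0.3165515318060761
rows shift cm (x,y,z): [-0.2707 -8.7363 -2.429 ]
```

```bash
python3 -m pendant '[[[4,-0.3,-1,-0.3,0],[4,-0.2,-1.5,-0.4,0],[4,0,-1.5,-0.4,0],[4,0,-1.5,-0.4,0],[4,0,-1,-0.3,0],[4,0,-0.5,-0.1,0]]]'; python3 st.py .6133 -.0136 .125
```

```text
time_s: 21.8
eef_pos: [0.5931, -0.0592, 0.1284]
tool_rot: [-2.178, 0.232, 1.942]
contact_force: [-0.5, -1.0, -1.1]
opening: 0.575
t 21.8 pos [ 0.5931 -0.0592  0.1284] open 0.575 F [-0.4548 -0.9732 -1.1303]
axes y [-0.2575 -0.9648 -0.0542] z [-0.9591  0.262  -0.1069] tilt x [ 0.1173  0.0244 -0.9928] turn to y=-Y 0.2608485350020074
rows shift cm (x,y,z): [ 0.6829 -4.8989 -0.7124]
```

```bash
python3 - <<'E'
from h import *
np.set_printoptions(precision=4,suppress=True)
s=readout.sense();print(s["qpos"],s["joint_torque"],s["contact_force"],s["ft_torque"])
E
python3 look.py scene,wrist beaker .59 -.058 .17
```

```text
[-0.2675  0.3128 -0.1776  0.9733  0.0546  3.1408] [ -0.2432 -58.8278  33.2401  -1.0225   0.2211   0.0001] [-0.4548 -0.9732 -1.1303] [0.0227 0.1292 0.0214]
scene beaker blob (array([ 0.5993, -0.0631]), array([0.0295, 0.0517]), 280) depth 36 [ 0.5675 -0.0667  0.1701] (0.5687, -0.0641, 0.0124)
wrist beaker blob (array([ 0.5947, -0.0606]), array([0.0516, 0.0552]), 17521) depth 1800 [ 0.6041 -0.0649  0.171 ] (0.5937, -0.0596, 0.0295)
```

```bash
python3 -m pendant '[[[4,0,0,0,-0.1],[4,0,0,0,-0.14],[4,0,0,0,-0.14],[4,0,0,0,-0.12],[4,0,0,0,0]]]'; cat > bk.py <<'E'
import sys
from h import *
np.set_printoptions(precision=4,suppress=True)
G=R.from_rotvec([-2.135,.434,1.883]).as_matrix(); a=G.T@[0,0,1]; off=G.T@(np.array([.4422,-.2065,.0])-np.array([.4455,-.2076,.0228]))
s,M=pose(); b=s["eef_pos"]+M@off
print("t",s["time_s"],"q6",s["qpos"][5],"open",s["opening"],"F",s["contact_force"],"tcp",s["eef_pos"])
print("beaker axis",M@a,"rim centre",b,"jaw y",M[:,1],"lean",M[:,0])
t=np.array([float(v) for v in sys.argv[1:4]]); print("rows cm",M.T@(t-b)*100)
E
python3 bk.py .61 -.0125 .09
```

```text
time_s: 22.4
eef_pos: [0.5916, -0.0595, 0.1276]
tool_rot: [2.211, 0.276, -1.963]
contact_force: [0.6, 0.3, -0.6]
opening: 0.578
t 22.4 q6 2.622415802625465 open 0.5775748967657233 F [ 0.5601  0.2701 -0.6242] tcp [ 0.5916 -0.0595  0.1276]
beaker axis [0.0064 0.0057 1.    ] rim centre [ 0.5882 -0.0607  0.1049] jaw y [ 0.2508 -0.968   0.0057] lean [ 0.1153  0.024  -0.993 ]
rows cm [ 1.844  -4.1284 -3.1268]
```

Joint 6 had reached its limit. I turned it back, and the beaker is upright again.

```bash
python3 -m pendant '[[[4,0,-1,-0.8,0],[4,0,-1.5,-1.1,0],[4,0,-1.2,-0.9,0],[4,0,-0.4,-0.3,0],[4,0,0,0,0]]]'; python3 bk.py .61 -.0125 .08; python3 look.py scene beaker .61 -.0125 .17; ls -t pics | head -1
```

```text
time_s: 22.9
eef_pos: [0.6124, -0.0088, 0.1312]
tool_rot: [2.221, 0.261, -1.972]
contact_force: [-0.3, 0.2, -0.6]
opening: 0.577
t 22.9 q6 2.7340657534740336 open 0.5766331064364225 F [-0.2967  0.2412 -0.629 ] tcp [ 0.6124 -0.0088  0.1312]
beaker axis [0.0071 0.0036 1.    ] rim centre [ 0.609  -0.0099  0.1084] jaw y [ 0.235  -0.972   0.0036] lean [ 0.1152  0.0242 -0.993 ]
rows cm [2.831  0.2625 0.2937]
scene beaker blob (array([ 0.5984, -0.0112]), array([0.036 , 0.0585]), 316) depth 62 [ 0.5934 -0.0234  0.1697] (0.6038, -0.014, 0.0291)
scene_22.9.png
```

```bash
python3 - <<'E'
from h import *
for n in("scene","wrist"):
    p,d=grab_frame(n); q=p[110:280,180:410] if n=="scene" else p
    cv2.imwrite(f"pics/{n}_over.png",cv2.resize(q,None,fx=3 if n=="scene" else 1,fy=3 if n=="scene" else 1)[:,:,::-1])
E
```

```text
(no output)
```

View pics/scene_over.png

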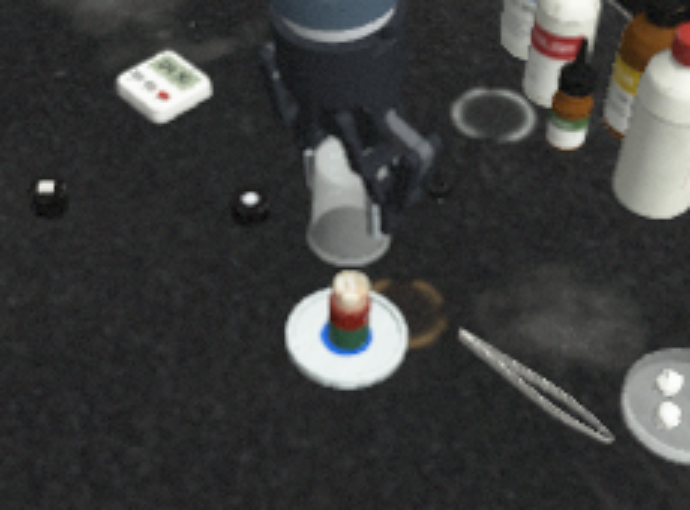

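View pics/wrist_over.png

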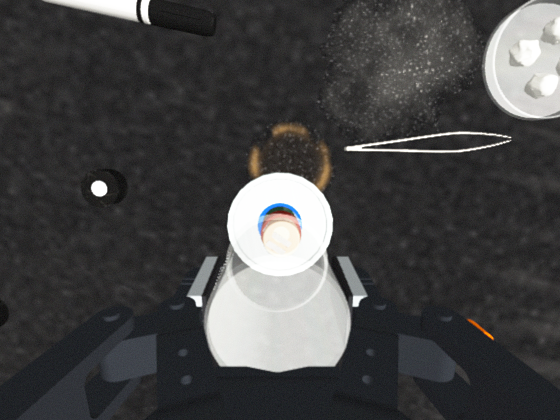

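The scene view shows the upright beaker above the stack; in the wrist view the beaker's rim (column 278) lines up with the cream piece (column 281). Lowering.

```bash
python3 -m pendant '[[[4,0.8,0.25,0.1,0],[4,1,0,0.2,0],[4,0.5,0,0,0],[4,0,0,0,0]]]'; python3 bk.py .61 -.0125 .007
python3 - <<'E'
from h import *
for n in("scene","wrist"):
    p,d=grab_frame(n); q=p[110:280,180:410] if n=="scene" else p
    cv2.imwrite(f"pics/{n}_over2.png",cv2.resize(q,None,fx=3 if n=="scene" else 1,fy=3 if n=="scene" else 1)[:,:,::-1])
E
```

```text
time_s: 23.45
eef_pos: [0.6116, -0.0144, 0.1054]
tool_rot: [2.221, 0.257, -1.975]
contact_force: [-0.7, -0.3, -0.7]
opening: 0.577
t 23.45 q6 2.7279501334829463 open 0.5766419238132207 F [-0.7293 -0.2882 -0.7295] tcp [ 0.6116 -0.0144  0.1054]
beaker axis [0.0083 0.0038 1.    ] rim centre [ 0.6081 -0.0155  0.0826] jaw y [ 0.2318 -0.9728  0.0035] lean [ 0.114   0.0236 -0.9932]
rows cm [ 7.5367 -0.274   0.6236]
```

View pics/scene_over2.png

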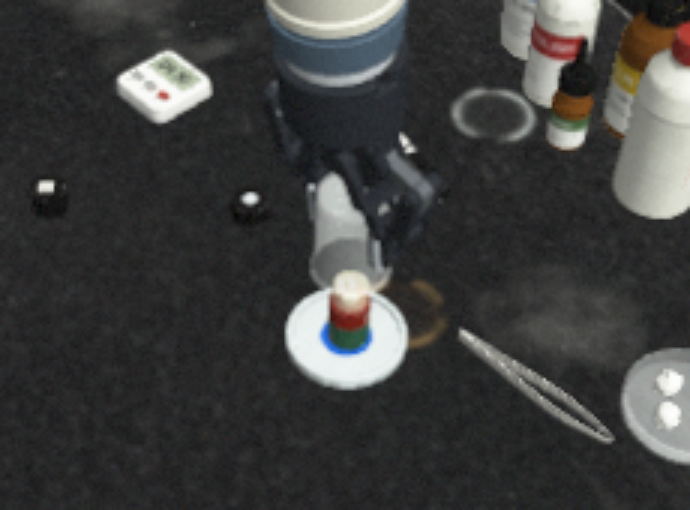

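View pics/wrist_over2.png

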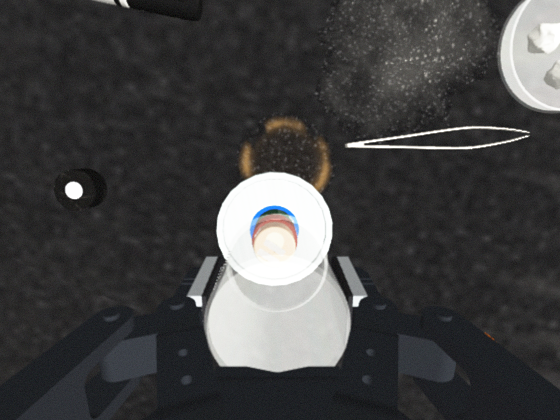

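```bash
python3 -m pendant '[[[4,0.6,-0.27,0,0],[4,0.5,0,0.05,0]]]'; python3 bk.py .61 -.0125 .007
```

```text
time_s: 23.75
eef_pos: [0.6127, -0.0115, 0.0955]
tool_rot: [2.223, 0.257, -1.972]
contact_force: [-0.2, 0.4, -0.5]
opening: 0.576
t 23.75 q6 2.7331439002022906 open 0.5755675410191781 F [-0.239   0.4196 -0.5253] tcp [ 0.6127 -0.0115  0.0955]
beaker axis [0.0056 0.0043 1.    ] rim centre [ 0.6092 -0.0126  0.0727] jaw y [ 0.2318 -0.9727  0.0046] lean [ 0.1167  0.0231 -0.9929]
rows cm [ 6.5373 -0.0267  0.7056]
```

```bash
python3 -m pendant '[[[4,0.8,0,0.1,0],[4,0.8,0,0.1,0],[4,0.5,0,0.08,0]]]'; python3 bk.py .61 -.0125 .007
```

```text
time_s: 24.05
eef_pos: [0.6125, -0.0113, 0.0725]
tool_rot: [2.223, 0.257, -1.971]
contact_force: [0.5, 0.0, -1.0]
opening: 0.58
t 24.05 q6 2.732813723465499 open 0.5796174417906436 F [ 0.55    0.0029 -0.9912] tcp [ 0.6125 -0.0113  0.0725]
beaker axis [0.0053 0.0043 1.    ] rim centre [ 0.609  -0.0125  0.0497] jaw y [ 0.2323 -0.9726  0.0047] lean [ 0.117   0.0231 -0.9929]
rows cm [4.2535 0.0027 0.4156]
```

```bash
python3 -m pendant '[[[4,0.8,0,0.08,0],[4,0.8,0,0.08,0],[4,0.8,0,0.08,0]]]'; python3 bk.py .61 -.0125 .007;  python3 - <<'E'
from h import *
for n in("scene",):
    p,d=grab_frame(n); q=p[110:280,180:410]
    cv2.imwrite(f"pics/{n}_over3.png",cv2.resize(q,None,fx=3,fy=3)[:,:,::-1])
E
```

```text
time_s: 24.35
eef_pos: [0.613, -0.0113, 0.0463]
tool_rot: [2.223, 0.257, -1.971]
contact_force: [-0.2, 0.3, -1.4]
opening: 0.575
t 24.35 q6 2.7329544955806657 open 0.57515583576452 F [-0.1838  0.2806 -1.3751] tcp [ 0.613  -0.0113  0.0463]
beaker axis [0.0053 0.0043 1.    ] rim centre [ 0.6095 -0.0125  0.0235] jaw y [ 0.2323 -0.9726  0.0047] lean [ 0.117   0.0232 -0.9929]
rows cm [1.6487 0.0019 0.1511]
```

View pics/scene_over3.png

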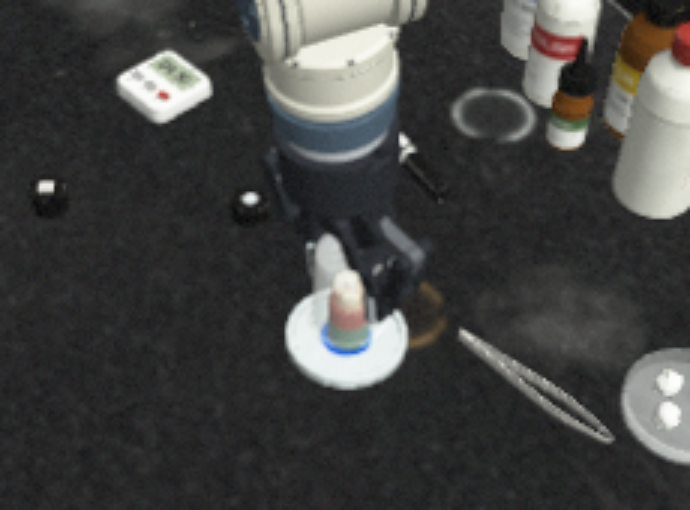

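The beaker now surrounds the stack, which is still upright at (310,348). Last stretch down.

```bash
python3 -m pendant '[[[4,0.7,0,0.05,0],[4,0.5,0,0.05,0],[4,0.2,0,0,0]]]'; python3 bk.py .61 -.0125 .0065
```

```text
time_s: 24.7
eef_pos: [0.6129, -0.0112, 0.0293]
tool_rot: [2.222, 0.258, -1.974]
contact_force: [0.6, -1.0, -0.0]
opening: 0.578
t 24.7 q6 2.7333233530239687 open 0.5775644477368401 F [ 0.5868 -0.9687 -0.0362] tcp [ 0.6129 -0.0112  0.0293]
beaker axis [0.0078 0.0039 1.    ] rim centre [ 0.6094 -0.0123  0.0065] jaw y [ 0.2322 -0.9727  0.0037] lean [ 0.1146  0.0236 -0.9931]
rows cm [ 0.0109  0.0316 -0.0548]
```

```bash
python3 -m pendant '[[[4,0.1,0,0,0]]]'; python3 bk.py .61 -.0125 .0065; python3 -m pendant '[[[6.5,0,0,0,0],[6.8,0,0,0,0],[7,0,0,0,0],[7,-0.5,0,-0.06,0]]]'; python3 bk.py .61 -.0125 .0065
```

```text
time_s: 24.8
eef_pos: [0.613, -0.0112, 0.0284]
tool_rot: [2.221, 0.258, -1.974]
contact_force: [-7.6, 0.5, 13.5]
opening: 0.578
t 24.8 q6 2.733410476926647 open 0.578103237653549 F [-7.6153  0.5451 13.5417] tcp [ 0.613  -0.0112  0.0284]
beaker axis [0.0078 0.004  1.    ] rim centre [ 0.6095 -0.0123  0.0056] jaw y [ 0.2322 -0.9727  0.0038] lean [ 0.1145  0.0235 -0.9931]
rows cm [-0.0809  0.031  -0.0559]
time_s: 25.2
eef_pos: [0.6133, -0.0112, 0.034]
tool_rot: [2.222, 0.258, -1.973]
contact_force: [0.7, -0.3, 0.3]
opening: 0.823
t 25.2 q6 2.7334670426556538 open 0.8226487712332098 F [ 0.7265 -0.3436  0.2734] tcp [ 0.6133 -0.0112  0.034 ]
beaker axis [0.0069 0.0041 1.    ] rim centre [ 0.6098 -0.0123  0.0112] jaw y [ 0.2322 -0.9727  0.0041] lean [ 0.1154  0.0234 -0.993 ]
rows cm [0.4688 0.0176 0.0445]
```

```bash
python3 -m pendant '[[[7,-1.5,0,-0.18,0],[7,-2,0,-0.23,0],[7,-2.5,0,-0.29,0],[7,-3,0,-0.35,0],[7,-4,0,-0.5,0],[7,-3,0,2,0],[7,0,0,4,0],[7,0,0,4,0],[7,0,0,3,0],[7,0,0,0,0]]]'; python3 look.py top,scene,wrist beaker .61 -.0125 .076 cream .61 -.0125 .062; python3 - <<'E'
from h import *
p,d=grab_frame("scene"); cv2.imwrite("pics/fin_s.png",cv2.resize(p[110:280,180:410],None,fx=3,fy=3)[:,:,::-1])
p,d=grab_frame("top"); cv2.imwrite("pics/fin_t.png",cv2.resize(p[90:290,100:440],None,fx=2.3,fy=2.3)[:,:,::-1])
s=readout.sense();print(s["time_s"],s["qpos"])
E
```

```text
time_s: 26.2
eef_pos: [0.4809, -0.0419, 0.1902]
tool_rot: [2.226, 0.256, -1.965]
contact_force: [-0.1, 0.5, -0.4]
opening: 0.821
top beaker blob (array([ 0.6099, -0.0128]), array([0.0591, 0.0583]), 619) depth 400 [ 0.6085 -0.0113  0.0763] (0.6091, -0.0115, 0.0251)
top cream blob (array([ 0.6101, -0.0125]), array([0.0578, 0.0571]), 597) depth 15 [ 0.5906 -0.0129  0.063 ] (0.6027, -0.0107, 0.0241)
scene beaker blob (array([ 0.6088, -0.0151]), array([0.0549, 0.0564]), 444) depth 374 [ 0.6081 -0.0133  0.0768] (0.6086, -0.0125, 0.0256)
scene cream blob (array([ 0.6097, -0.0129]), array([0.0575, 0.0601]), 471) depth 63 [ 0.5987 -0.027   0.0623] (0.606, -0.018, 0.0239)
wrist beaker blob (array([ 0.6101, -0.0126]), array([0.0589, 0.0596]), 5291) depth 3618 [ 0.6088 -0.0126  0.0762] (0.6094, -0.0126, 0.0252)
wrist cream blob (array([ 0.6098, -0.0125]), array([0.0591, 0.0603]), 4719) depth 100 [ 0.5882 -0.017   0.0619] (0.5982, -0.015, 0.0224)
26.45 [-0.29313509  0.09161225 -0.30366786  1.06461288  0.05622997  2.61409286]
```

View pics/fin_s.png

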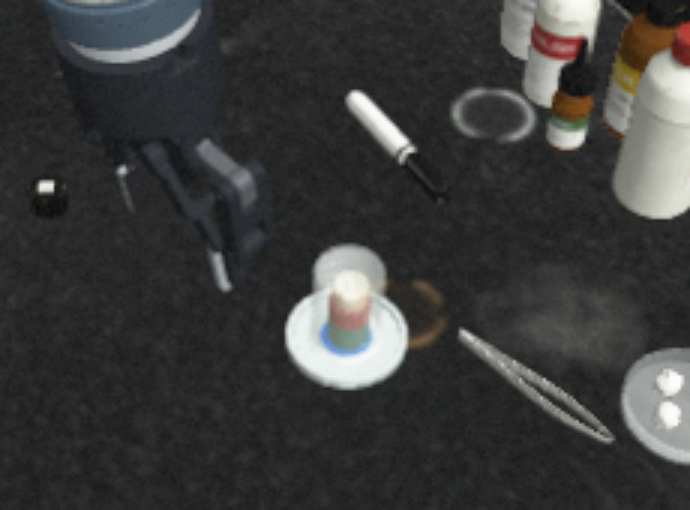

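View pics/fin_t.png

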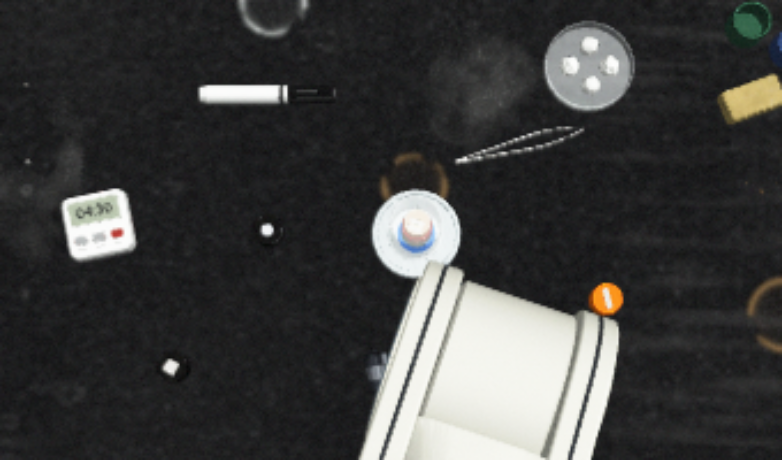

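The final views show the covered stack at the stand's centre, (310,348) in the scene crop, with the bystanders undisturbed. One more check that the beaker sits level, then hand in.

```bash
python3 - <<'E'
from h import *
from station import workorder
s=readout.sense();p,d=grab_frame("wrist");c,T=cam_T("wrist",s);P,_=cloud(c,T,d,d>0)
k=(np.hypot(P[:,0]-.609,P[:,1]+.0125)<.021)&(abs(P[:,2]-.076)<.005);Q=P[k]
a=np.linalg.lstsq(np.c_[Q[:,:2]-Q[:,:2].mean(0),np.ones(len(Q))],Q[:,2],rcond=None)[0];print(k.sum(),a)
if abs(a[2]-.076)<.0015 and np.hypot(a[0],a[1])<.03: print(workorder.sign_off())
E
```

```text
2614 [ 0.00218167 -0.00160706  0.07634373]
the job is handed in; nothing more can be done
None
```

The stack is built on the blue mark with the beaker over it, and the job is handed in after about 26.5 s of the 112 s allowed. I set down green, then red, then cream, letting go each time, and lowered the beaker over them still upside down.

**Last checks, all good:**
- **Stack:** before the beaker went on, its top measured about 1 mm from the blue mark's centre, at about the right height.
- **Beaker:** its base is level to about 0.003 rad at z = 76.3 mm (76 mm expected), so the rim rests flat. Its centre is about 1 mm from the stack's.
- **Surroundings:** the timer, the marker and both black specimens looked undisturbed in the final views, though I did not measure them. The orange and turquoise look-alikes were never touched.

**What did not go smoothly:**
- **Tool tilt:** the tool tilted gradually during the moves, to about 0.12 rad by the end. I worked round this by turning the jaws before gripping the beaker.
- **Joint 6:** while I carried the beaker, it reached the end of its range, 3.1408 rad as read against a limit of 3.14. That tilted the beaker a few degrees until I turned the joint back. The limit is given to only two decimals, so I cannot rule out that this counts as passing it.
- **Force:** the largest wrist force I saw was about 15 N, when the beaker touched down.

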